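# Hold the mirror flap of the reading box at its set pointer

## Robot

A 6-joint arm with a two-finger parallel gripper is mounted at the origin on a cart in front of the work surface, level with it; the furniture and walls round the work are solid. World frame = base frame: x ahead of the robot, y to its left, z up, the work surface at z = 0. Lengths are in m, angles in rad, forces in N, time in s.
With the tool pointing down it reaches from about 0.275 to 0.725 m from the base axis. Payload 15.9 kg.
Tool frame: the origin (TCP) lies at the very end of the fingers, on their centre line; the grasp point (between the pads) lies 19 mm behind it; z points along the fingers, y is the line along which they close (so a half turn about z gives the same grasp; the last joint's range is limited). The gripper opens to 85 mm and grips with 20 to 120 N. Pads are 22 mm wide; open, the fingers measure 114 mm over their backs; the gripper's body (76 mm by 85 mm) begins 54 mm behind the grasp point. The pads swing forward as they close: fully open they stand 13 mm farther back than shut.
Start: joints at [1.119, 0.213, -0.034, 1.323, 0, 1.571], TCP at [0.218, 0.45, 0.231] pointing down, gripper open.
Joint ranges: [-2.98, 2.98], [-0.74, 1.72], [-1.14, 1.35], [-2.1, 2.04], [-1.57, 1.44], [-3.14, 3.14]. Speed limits (rad/s): [1.89, 1.89, 2.39, 2.57, 3.14, 3.14].

## Interface

Orientations are given as a rotation vector (axis times angle).
In Python, from cell import arm gives the robot as it stands.
- The arm moves only by the tool carry_out, never from a script. Its argument "moves" is one flat list of numbers, 6 for each row, row after row: the shift along the tool's x, y, z in mm, then the turn, a rotation vector about the tool's x, y, z in rad. In form: [x, y, z, ax, ay, az, x, y, z, ax, ay, az, ...]. A call has 1 to 12 rows; each row is the pose to reach, as a shift and turn from the pose commanded when the call began, along the tool's axes at that moment; what a row does not reach only later rows make up. A row lasts 1/12 s, in which the tool goes at most 41.7 mm and 7.16 degrees, less where a joint would pass 70% of its speed; a pose out of reach is approached as far as the arm can. A call with a gripper value outside its range is refused whole. "hand" is the opening, from -1 (shut) to 1 (fully open), set as the call begins (left out, the last holds). The fingers move at their own pace and stop on an object; "newtons" is the grip in N (left out, the last holds). Time passes only in rows, so rows that repeat a pose let the fingers close. It gives the time, the measured TCP pose, the force, the opening and the grip force at its end, in the units of the state.
- arm.state(): the state, without advancing time (a new reading comes with each control period).
- arm.capture(name): name is "scene" or "side" or "wrist"; returns a dict with "pixels" (384x512x3 uint8, blue, green, red), "vertical_fov" (degrees; the focal length in pixels is half the picture's height over the tangent of half this angle, whatever the lens; pixels are square), "cx", "cy" (the principal point, pixels), "R" (3x3) and "t" (3): a world point X has camera coordinates R X + t. Camera axes: x right, y down, z forward; pixel columns grow to the right and rows downward; lengths in m; the calibration is good to about 2 mm. A picture is of the moment at which its call begins. There is no depth.
- arm.sign_off(): hands the job in; it is judged then, once.
The state is a dict: "clock": time; "qpos": joint angles; "qd": joint speeds; "joint_torque": joint torques, N m; "eef_pos": TCP position; "ee_rot": TCP orientation; "force": force on the tool from outside, world axes, zero at the start; "ft_torque": the same for the moment, N m; "gripper_width": finger opening in m; "gripper_force": force on a finger pad.
Only numpy, scipy, OpenCV 4.12 (cv2) and the standard library are available. Lean on these libraries where they do the work, as an engineer would, in place of code of your own. Each camera call takes 0.05 s, during which the arm holds its last target. There are 200 camera calls.

## Task

A test cassette in the small reading box on the bench is to be read by way of its mirror flap. Slide the box's clear guard back until it is fully open, then lift the mirror flap by its bar until its needle lines up with the set pointer on the quadrant, and hold it steady there: the flap falls shut when let go, so finish with the gripper still holding it. Do not move the set pointer, and leave the things lying around the box where they are.

Things in the scene. Friction and masses are not known exactly. Their poses are not given: they have to be found in the camera images.
- reading_box: low white metal case fixed to the bench, 335 x 120 mm, 117 high. Origin: on the bench, under the middle of the flap's hinge; it reaches 165 mm to the front, 170 to the back. x to the back, y left, z up. Front half: open well between cheeks 108 mm apart (117 high), front wall 50 high; rear half: lamp housing. Quadrant and set pointer outside the right cheek, up to 80 mm right of the middle
- guard (a joint): how far the clear guard has slid back (along the box's x) on top of the box, m: at the start 0 to 0.02, covering well, flap and bar; 0.165 is fully open, at its end stop over the lamp housing. Friction about 1.5 N; it stays where it is left
- guard_grip (a point): point to grip on the guard's handle, about 136 mm above the bench: a black upright rib, 12 mm thick (along the box's x), 70 mm wide (y), standing on the clear sheet near its front edge. The point is in the middle of the rib, 9.5 mm below its top and 20 mm above the rib's foot; the sheet is 4 mm thick
- flap (a joint): angle of the mirror flap, rad: 0 lying shut (level), grows as its front edge is lifted up and back; end stop at 1.4. The flap weighs 0.22 to 0.45 kg and falls shut from every angle when let go
- flap_bar (a point): middle of the flap's lifting bar: round steel bar 10 mm thick, 70 mm free length, parallel to the hinge and 115 mm in front of its axis; 85 mm above the bench when shut. Free room: 35 mm to the flap plate, 39 mm to the front wall, 58 mm below. x runs from bar to hinge, y along the bar. The bar can turn between finger pads, so the gripper may stay upright while the flap swings
- flap_hinge (a point): middle of the flap's hinge axis, 85 mm above the bench; the axis runs along the box's y. The flap's black needle, 60 mm long, on the shaft outside the right cheek, shows the line from hinge to bar
- pointer (a joint): angle at which the set pointer is clamped, on the same scale as the flap's angle (rad, 0.6 to 1.0): needle and pointer line up when the two values are equal
- pointer_tip (a point): tip of the set pointer: a narrow steel blade (4 mm) on a black clamp with a thumb screw, on the rim of the quadrant (metal band of radius 45 to 62 mm round the hinge axis, a mark each 5 degrees). The tip is 105 mm from the hinge axis, 68 mm right of the box's middle; x points from the tip to the hinge axis
- timer: bystander: flat white timer 62 x 66 x 19 mm; origin under its middle
- tape_roll: bystander: roll of label tape lying flat, 80 mm across, 18 mm high; origin under its middle
- vial: bystander: small glass vial with white cap standing, 27 mm across, 64 mm high; origin under its middle, z up
- cassette_a: bystander: white test cassette lying loose at the left, the nearer of two, 20 x 70 x 6 mm; origin under its middle
- marker: bystander: marker pen lying at the left, 17 x 135 x 16 mm; origin under its middle
- cassette_b: bystander: white test cassette lying loose at the left, the farther of two, 20 x 70 x 6 mm; origin under its middle
- tweezers: bystander: steel tweezers lying at the left, 19 x 131 x 8 mm; origin under their middle

How it is judged:
On the way, in this order (a step that is already met when the one before it is completed fails the run):
1. the guard is slid fully open while the flap is still shut (value of joint guard above 0.15 m and value of joint flap below 0.1 rad), for 0.2 s.
2. the flap is lifted to the set pointer and held there by the fingers (angle between the x axis of flap_bar and the x axis of pointer_tip, either way round below 0.087 rad and value of joint flap above 0.45 rad and velocity of joint flap between -0.05 and 0.05 rad/s and contact force between the fingers and flap above 0.5 N and value of joint guard above 0.15 m), for 0.3 s.
At the end, for the whole second after the job is handed in: the guard is open (slid back at least 150 of its 165 mm), the flap stands within 0.087 rad (5 degrees, one mark of the quadrant) of the set pointer, still (under 0.05 rad/s), and it is the fingers that hold it (more than 0.5 N between fingers and flap) (all of step 2); the arm keeps its last pose, push and grip.
It fails at once if the set pointer is pushed out of its setting (its tip moves more than 6 mm) (distance of pointer_tip from where it was at the start of the episode above 0.006 m).
It fails at once if the flap is lifted (over 0.15 rad) while the guard is not open (value of joint flap above 0.15 rad and value of joint guard below 0.14 m).
It fails at once if a thing lying by the box is shifted more than 30 mm or knocked over (distance of any of timer, tape_roll, vial, cassette_a, cassette_b, tweezers, marker from where it was at the start of the episode above 0.03 m or angle between vial's own z axis and vertical above 0.5 rad).
It also fails if it takes over 48 s, if anything falls off the work surface, if the arm or the gripper's body presses on something with over 40 N, if the wrist force passes 120 N, or if a joint passes its speed limit or range.

## Working session

There is one attempt and no reset: what is moved stays moved. The work goes in short steps, Python scripts to look and compute and a tool call to move; the robot and the scene stay as the last step left them, time stands still between calls to the robot, and variables do not carry over. Pictures are saved under pics/ and viewed, at most 10 in all, crops included, and the job is handed in when it is done.

Besides the shell and the picture viewer there is one more tool, called after "Call:" by a JSON object that holds its "fn" and its "kwargs". carry_out: Moves the arm, as the interface text tells. Its arguments: {"type":"object","properties":{"moves":{"type":"array","items":{"type":"number"}},"hand":{"type":"number"},"newtons":{"type":"number"}},"required":["moves"]}

```bash
mkdir -p pics; cat > h.py <<'E'
import numpy as np, cv2, pickle
from cell import arm
from scipy.spatial.transform import Rotation as Rn
def cam(n):
    c=arm.capture(n); c['f']=c['pixels'].shape[0]/2/np.tan(np.radians(c['vertical_fov'])/2); c['R']=np.array(c['R']); c['t']=np.array(c['t']); return c
def proj(c,X):
    p=np.atleast_2d(X)@c['R'].T+c['t']; return np.c_[c['f']*p[:,0]/p[:,2]+c['cx'],c['f']*p[:,1]/p[:,2]+c['cy']]
def ray(c,u,v):
    d=c['R'].T@np.array([(u-c['cx'])/c['f'],(v-c['cy'])/c['f'],1]); return -c['R'].T@c['t'],d/np.linalg.norm(d)
def tri(obs):
    A=0;b=0
    for c,u,v in obs:
        o,d=ray(c,u,v);P=np.eye(3)-np.outer(d,d);A=A+P;b=b+P@o
    return np.linalg.solve(A,b)
def atz(c,u,v,z):
    o,d=ray(c,u,v); return o+d*(z-o[2])/d[2]
E
python3 - <<'E'
from h import *
s=arm.state(); print({k:np.round(v,3) for k,v in s.items()})
cs={n:cam(n) for n in("scene","side","wrist")}
pickle.dump(cs,open('c0.pkl','wb'))
for n,c in cs.items(): print(n,np.round(-c['R'].T@c['t'],3),c['f'],np.round(c['R'][2],2))
for n in("scene","side"): cv2.imwrite(f'pics/{n}.png',cv2.resize(cs[n]['pixels'],(800,600),interpolation=cv2.INTER_CUBIC))
E
```

```text
{'clock': np.float64(0.0), 'qpos': array([ 1.119,  0.213, -0.035,  1.324,  0.   ,  1.571]), 'qd': array([ 0.   , -0.   , -0.   ,  0.   , -0.001,  0.   ]), 'joint_torque': array([-2.0000e-03, -6.8616e+01,  4.8712e+01,  1.7000e-02, -0.0000e+00,
        0.0000e+00]), 'eef_pos': array([0.218, 0.45 , 0.231]), 'ee_rot': array([-7.040e-01, -3.062e+00,  2.000e-03]), 'force': array([0.355, 0.243, 0.887]), 'ft_torque': array([ 0.037, -0.036,  0.018]), 'gripper_force': np.float64(0.0), 'gripper_width': np.float64(0.085)}
scene [-0.028 -0.895  0.596] 417.9832755280636 [ 0.48  0.75 -0.45]
side [ 0.531 -0.814  1.054] 443.1709051795284 [ 0.    0.63 -0.77]
wrist [0.145 0.487 0.374] 292.12122861997625 [ 0.29 -0.14 -0.95]
```

View pics/scene.png

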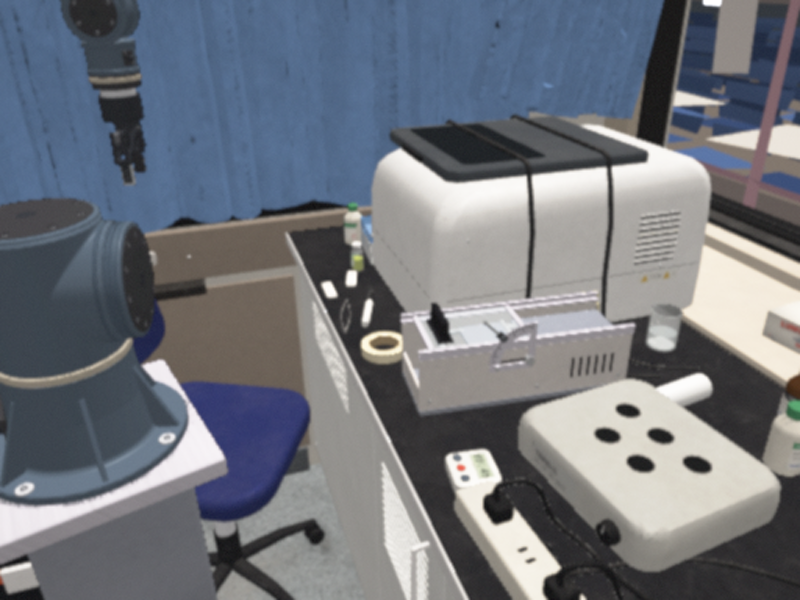

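View pics/side.png

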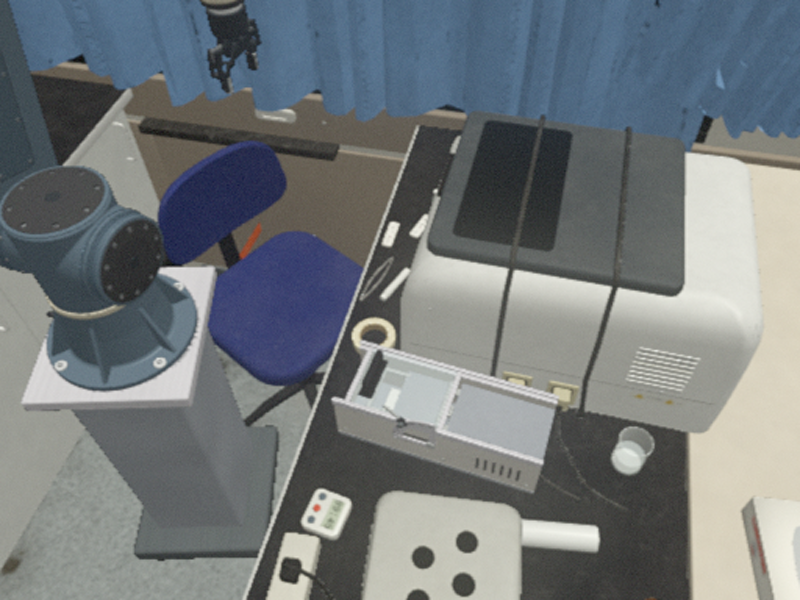

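The scene picture shows the box at about (400–635, 290–415), with the rib at (438, 322). In the side picture the box is at (335–560, 340–490) and the rib at (375, 375). I'll enlarge both.

```bash
python3 - <<'E'
from h import *
cs=pickle.load(open('c0.pkl','rb'))
a=cs['scene']['pixels'][184:264,254:414]; b=cs['side']['pixels'][212:317,206:366]
a=cv2.resize(a,None,fx=4,fy=4,interpolation=cv2.INTER_CUBIC)[:, :]; b=cv2.resize(b,None,fx=4,fy=4,interpolation=cv2.INTER_CUBIC)
im=np.vstack([a,b])[:, :]; print(im.shape)
im=im[:, :]
cv2.imwrite('pics/crop.png',cv2.resize(im,None,fx=.8,fy=.8) if im.shape[0]>600 and 0 else np.hstack([np.vstack([a,np.zeros((max(0,b.shape[0]-a.shape[0]),640,3),np.uint8)])])[:600])
cv2.imwrite('pics/cropb.png',cv2.resize(b,None,fx=1.25,fy=1.25,interpolation=cv2.INTER_CUBIC))
cv2.imwrite('pics/cropa.png',cv2.resize(a,None,fx=1.25,fy=1.25,interpolation=cv2.INTER_CUBIC))
E
```

```text
(740, 640, 3)
```

View pics/cropa.png

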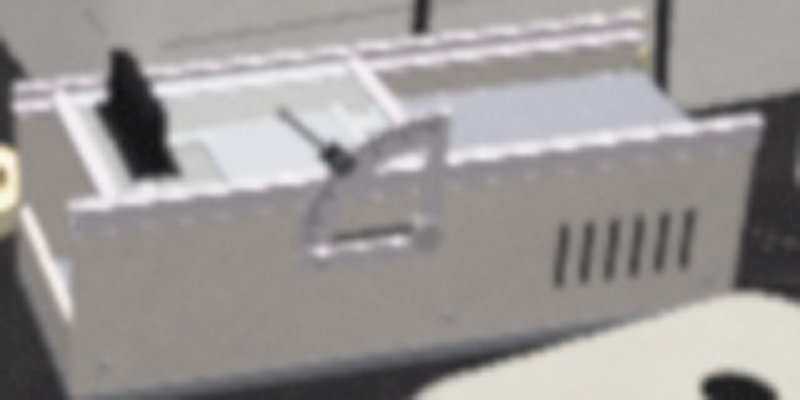

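View pics/cropb.png

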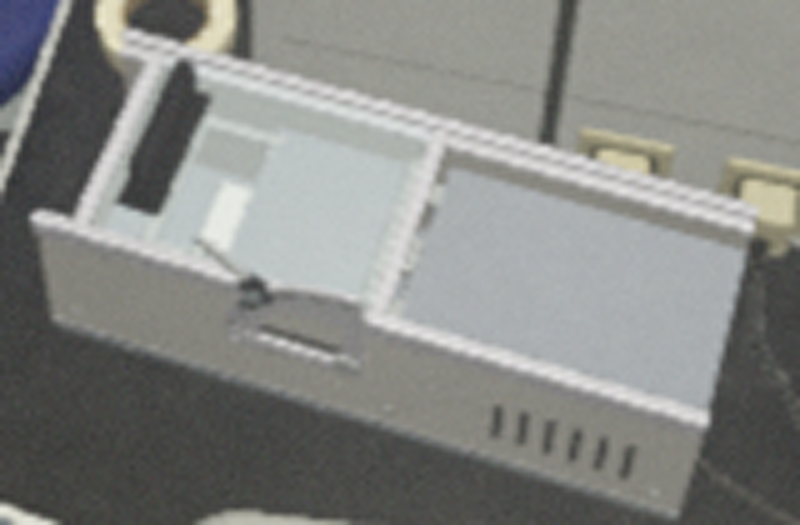

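In the 5x crops (scene, side), these points are visible:
- right cheek front top: (72, 205), (35, 217)
- right cheek rear top: (760, 120), (705, 418)
- left cheek rear top: (642, 15), (755, 225)
- pointer tip: (282, 110), (197, 238)
- clamp: about (338, 157), (252, 291)
- rib top: (118, 50)–(160, 100), (185, 62)–(…)

```bash
cat > fit.py <<'E'
from h import *
from scipy.optimize import least_squares
cs=pickle.load(open('c0.pkl','rb')); A,B=cs['scene'],cs['side']
pa=lambda u,v:(u/5+254-.4,v/5+184-.4); pb=lambda u,v:(u/5+206-.4,v/5+212-.4)
pts={'RFt':((72,207),(35,217)),'RBt':((760,120),(706,420)),'LBt':((642,15),(755,226)),'LFt':((14,92),(128,38)),'RFb':((72,398),(55,322)),'tip':((282,110),(197,238)),'clamp':((338,157),(252,291)),'ribtopL':((120,50),(186,62)),'ribbotR':((178,172),(156,213))}
T={k:tri([(A,*pa(*a)),(B,*pb(*b))]) for k,(a,b) in pts.items()}
for k in T: print(k,np.round(T[k]*1000,1))
M={'RFt':(-.165,-.06,.117),'RBt':(.17,-.06,.117),'LBt':(.17,.06,.117),'LFt':(-.165,.06,.117),'RFb':(-.165,-.06,0)}
def W(p,X):
    c,s=np.cos(p[2]),np.sin(p[2]); X=np.atleast_2d(X); return np.c_[p[0]+c*X[:,0]-s*X[:,1],p[1]+s*X[:,0]+c*X[:,1],X[:,2]]
def res(p):
    r=[]
    for k,X in M.items():
        a,b=pts[k]; w=W(p,X); r+=list(proj(A,w)[0]-pa(*a))+list(proj(B,w)[0]-pb(*b))
    return np.array(r)
s=least_squares(res,[.6,-.1,-.2],loss='soft_l1'); p=s.x
if __name__=='__main__':
    print('pose',p); print(np.round(res(p).reshape(-1,4),1))
    c,s_=np.cos(p[2]),np.sin(p[2]); Ri=np.array([[c,s_],[-s_,c]])
    for k in T:
        l=Ri@(T[k][:2]-p[:2]); print(k,'box',np.round(np.r_[l,T[k][2]]*1000,1))
    for n,pf,c_,k in(('a',pa,A,0),('b',pb,B,1)):
        best=[]
        for th in np.arange(.5,1.1,.02):
            q=proj(c_,W(p,(-.105*np.cos(th),-.068,.085+.105*np.sin(th))))[0]; best.append((np.hypot(*(q-pf(*pts['tip'][k]))),th))
        print(n,min(best))
E
python3 fit.py
```

```text
RFt [ 423.1 -240.   115.6]
RBt [ 735.3 -358.8  115.5]
LBt [ 773.3 -255.8  117.6]
LFt [ 466.6 -128.4  110.6]
RFb [ 423.6 -240.    11.3]
tip [ 504.7 -281.6  158.6]
clamp [ 529.  -294.2  132.2]
ribtopL [ 499.2 -169.5  142.7]
ribbotR [ 482.7 -238.6  113.3]
pose [ 0.59786177 -0.24382181 -0.37231188]
[[-0.2 -0.4 -0.4 -0.5]
 [ 0.6 -0.1 -0.   1. ]
 [ 0.3 -0.6  1.  -2.9]
 [ 0.2 -1.9 -0.7 -2.1]
 [-0.1  4.4 -0.4  1.6]]
RFt box [-164.2  -60.   115.6]
RBt box [169.8 -57.1 115.5]
LBt box [167.8  52.7 117.6]
LFt box [-164.3   59.8  110.6]
RFb box [-163.7  -59.8   11.3]
tip box [-73.  -69.1 158.6]
clamp box [-45.8 -72.  132.2]
ribtopL box [-118.9   33.3  142.7]
ribbotR box [-109.2  -37.1  113.3]
a (np.float64(1.3453556886307585), np.float64(0.8000000000000003))
b (np.float64(0.32389271649844276), np.float64(0.7800000000000002))
```

```bash
cat > plan.py <<'E'
from h import *
P=(0.598,-0.244,-0.372)
def w(x,y,z):
    c,s=np.cos(P[2]),np.sin(P[2]); return np.array([P[0]+c*x-s*y,P[1]+s*x+c*y,z])
def Rt(sgn,tilt=0): # tool y along sgn*box x, z down
    bx=np.array([np.cos(P[2]),np.sin(P[2]),0]); y=sgn*bx; z=np.array([0,0,-1.]); R=np.c_[np.cross(y,z),y,z]
    by=np.array([-bx[1],bx[0],0]); return Rn.from_rotvec(by*tilt)*Rn.from_matrix(R)
def mv(p1,R1,p0=None,R0=None):
    s=arm.state()
    if p0 is None: p0=np.array(s['eef_pos'])
    if R0 is None: R0=Rn.from_rotvec(s['ee_rot'])
    print('mm',np.round(R0.inv().apply(p1-p0)*1000,1),'rot',np.round((R0.inv()*R1).as_rotvec(),4))
E
python3 - <<'E'
from plan import *
s=arm.state(); R0=Rn.from_rotvec(s['ee_rot']); print(R0.as_matrix().round(2))
c=pickle.load(open('c0.pkl','rb'));A,B,Wc=c['scene'],c['side'],c['wrist']
print('cam in tool',R0.inv().apply(-Wc['R'].T@Wc['t']-s['eef_pos']).round(3))
for u,v in((405,345),(410,255),(430,225)): print(atz(B,u*.64,v*.64,0 if v>300 else .3).round(3))
for n,u,v in(('roll',374,335),('timer',327,513)): print(n,atz(B,u*.64,v*.64,.015).round(3))
mid=np.array([.38,.0,.24])
for g in(1,-1):
    print(g); mv(mid,Rt(g)); mv(w(-.114,0,.20),Rt(g),mid,Rt(g))
E
```

```text
[[-0.9   0.44 -0.  ]
 [ 0.44  0.9  -0.  ]
 [ 0.   -0.   -1.  ]]
cam in tool [ 0.083  0.002 -0.143]
[ 0.542 -0.058  0.   ]
[ 0.551 -0.109  0.3  ]
[ 0.584 -0.047  0.3  ]
roll [ 0.485 -0.044  0.015]
timer [ 0.412 -0.385  0.015]
1
mm [-341.9 -333.9   -8.8] rot [-6.000e-04  6.000e-04  1.491e+00]
mm [-148.1  177.8   40. ] rot [0. 0. 0.]
-1
mm [-341.9 -333.9   -8.8] rot [-6.0000e-04 -7.0000e-04 -1.6506e+00]
mm [ 148.1 -177.8   40. ] rot [0. 0. 0.]
```

Call:
{"fn": "carry_out", "kwargs": {"moves": [-342,-334,-9,0,0,-1.65,-342,-334,-9,0,0,-1.65,-342,-334,-9,0,0,-1.65,-342,-334,-9,0,0,-1.65,-342,-334,-9,0,0,-1.65,-342,-334,-9,0,0,-1.65,-342,-334,-9,0,0,-1.65,-342,-334,-9,0,0,-1.65,-342,-334,-9,0,0,-1.65,-342,-334,-9,0,0,-1.65,-342,-334,-9,0,0,-1.65,-342,-334,-9,0,0,-1.65], "hand": 1}}

```text
clock: 1.15
eef_pos: [0.3605, 0.0581, 0.2392]
ee_rot: [-1.219, 2.895, -0.0]
force: [0.8, 0.1, 0.2]
gripper_width: 0.0855
gripper_force: 0.0
```

```bash
python3 - <<'E'
from plan import *
s=arm.state();print(np.round(s['eef_pos'],3),np.round(s['qpos'],2),s['clock'])
mv(np.array([.38,.0,.24]),Rt(-1))
E
```

```text
[0.36  0.058 0.239] [ 0.16 -0.07 -0.32  1.32  0.   -0.64] 1.15
mm [ 27.9 -54.5  -0.8] rot [-1.000e-04  1.000e-04 -4.018e-01]
```

```bash
python3 - <<'E'
from plan import *
mv(w(-.114,0,.20),Rt(-1))
E
```

```text
mm [  94.7 -276.    39.2] rot [-1.000e-04  1.000e-04 -4.018e-01]
```

Call:
{"fn": "carry_out", "kwargs": {"moves": [95,-276,39,0,0,-0.402,95,-276,39,0,0,-0.402,95,-276,39,0,0,-0.402,95,-276,39,0,0,-0.402,95,-276,39,0,0,-0.402,95,-276,39,0,0,-0.402,95,-276,39,0,0,-0.402,95,-276,39,0,0,-0.402,95,-276,39,0,0,-0.402,95,-276,39,0,0,-0.402,95,-276,39,0,0,-0.402]}}

```text
clock: 2.07
eef_pos: [0.4898, -0.2014, 0.2]
ee_rot: [1.766, -2.598, -0.001]
force: [-0.6, 0.2, -0.3]
gripper_width: 0.0856
gripper_force: 0.0
```

```bash
python3 - <<'E'
from plan import *
s=arm.state();print(np.round(s['eef_pos'],3),np.round(s['qpos'],2),s['clock'])
mv(w(-.114,0,.120),Rt(-1))
c=cam('wrist'); pickle.dump(c,open('c1.pkl','wb'))
im=cv2.resize(c['pixels'],(800,600),interpolation=cv2.INTER_CUBIC)
q=proj(c,np.array([w(-.12,-.035,.1455),w(-.12,.035,.1455),w(-.108,-.035,.1455),w(-.108,.035,.1455)]))*800/512
for x in q: cv2.circle(im,(int(x[0]),int(x[1])),3,(0,0,255),-1)
print(q.round())
cv2.imwrite('pics/w1.png',im)
E
```

```text
[ 0.49  -0.201  0.2  ] [-0.39  0.28 -0.02  1.27  0.   -1.58] 2.0667
mm [ 0.4 -2.3 80. ] rot [ 0.0008  0.0002 -0.0047]
[[400. 250.]
 [400. 391.]
 [373. 251.]
 [376. 391.]]
```

View pics/w1.png

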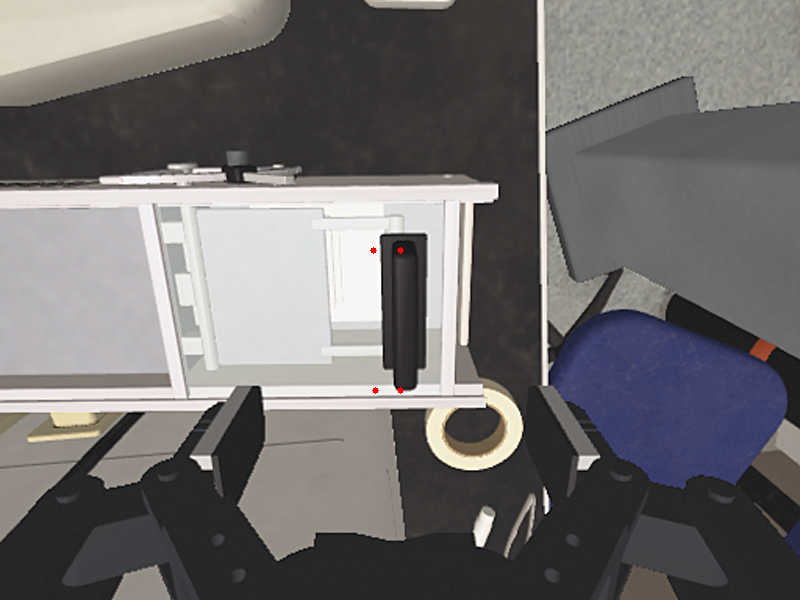

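The wrist view shows the rib's top face at x 393–417, y 242–388, about 18 px in front of my predicted dots. The flap's arms are at y 222 and 352 and run toward a bar under the rib. I'll check this against the box corners.

```bash
python3 - <<'E'
from plan import *
c=pickle.load(open('c1.pkl','rb'))
k=800/512
q=proj(c,np.array([w(-.165,-.06,.117),w(-.165,.06,.117),w(-.105*.71,-.068,.085+.105*.71),w(0,-.054,.117)]))*k
print(q.round())
A=pickle.load(open('c0.pkl','rb'))
for z in(.117,.1455):
  for u,v in((497,186),(485,405),(405,243),(405,388),(393,315),(417,315)):
    X=atz(c,u/k,v/k,z); d=X[:2]-np.array(P[:2]); cc,s=np.cos(P[2]),np.sin(P[2]); print(z,u,v,(np.array([cc*d[0]+s*d[1],-s*d[0]+cc*d[1]])*1000).round(1))
E
```

```text
[[493. 186.]
 [479. 403.]
 [284. 176.]
 [153. 200.]]
0.117 497 186 [-167.1  -60.1]
0.117 485 405 [-168.5   61.1]
0.117 405 243 [-122.8  -32.4]
0.117 405 388 [-123.1   50. ]
0.117 393 315 [-116.6    6.3]
0.117 417 315 [-129.3    6.3]
0.1455 497 186 [-160.8  -62.5]
0.1455 485 405 [-162.    43.3]
0.1455 405 243 [-122.1  -38.3]
0.1455 405 388 [-122.3   33.6]
0.1455 393 315 [-116.7   -4.6]
0.1455 417 315 [-127.7   -4.5]
```

Call:
{"fn": "carry_out", "kwargs": {"moves": [1,5,30,0,0,-0.005,1,5,60,0,0,-0.005,1,5,78,0,0,-0.005,1,5,78,0,0,-0.005]}}

```text
clock: 2.45
eef_pos: [0.483, -0.1991, 0.1193]
ee_rot: [1.773, -2.59, -0.006]
force: [-0.5, -0.0, 0.2]
gripper_width: 0.0849
gripper_force: 0.0
```

Call:
{"fn": "carry_out", "kwargs": {"moves": [0,0,0,0,0,0,0,0,0,0,0,0,0,0,0,0,0,0,0,0,0,0,0,0,0,0,0,0,0,0,0,0,0,0,0,0,0,0,0,0,0,0,0,0,0,0,0,0,0,0,0,0,0,0], "hand": -1, "newtons": 30}}

```text
clock: 3.2
eef_pos: [0.4855, -0.201, 0.1228]
ee_rot: [-1.773, 2.593, -0.001]
force: [-0.3, 0.8, 6.1]
gripper_width: 0.0116
gripper_force: 32.7
```

Call:
{"fn": "carry_out", "kwargs": {"moves": [0,-6,0,0,0,0,0,-20,0,0,0,0,0,-35,0,0,0,0,0,-50,0,0,0,0,0,-65,0,0,0,0,0,-80,0,0,0,0,0,-95,0,0,0,0,0,-110,0,0,0,0,0,-125,0,0,0,0,0,-138,0,0,0,0,0,-144,0,0,0,0,0,-145,0,0,0,0]}}

```text
clock: 4.2
eef_pos: [0.6221, -0.2531, 0.1228]
ee_rot: [-1.773, 2.591, -0.001]
force: [1.5, 7.4, 8.8]
gripper_width: 0.0113
gripper_force: 33.0
```

Call:
{"fn": "carry_out", "kwargs": {"moves": [0,-4,0,0,0,0,0,-8,0,0,0,0,0,-12,0,0,0,0,0,-15,0,0,0,0,0,-15,0,0,0,0]}}

```text
clock: 4.62
eef_pos: [0.6249, -0.2542, 0.1224]
ee_rot: [1.768, -2.585, -0.027]
force: [-80.5, 39.8, 56.1]
gripper_width: 0.0116
gripper_force: 50.4
```

The stop has been reached, after about 149 mm of travel and with the force rising sharply. I'll ease off and release.

Call:
{"fn": "carry_out", "kwargs": {"moves": [0,6,0,0,0,0,0,11,0,0,0,0,0,11,0,0,0,0]}}

```text
clock: 4.87
eef_pos: [0.6236, -0.2538, 0.1226]
ee_rot: [-1.773, 2.592, 0.002]
force: [1.0, 7.2, 3.2]
gripper_width: 0.0111
gripper_force: 32.5
```

Call:
{"fn": "carry_out", "kwargs": {"moves": [0,0,0,0,0,0,0,0,0,0,0,0,0,0,0,0,0,0,0,0,0,0,0,0,0,0,0,0,0,0,0,0,0,0,0,0,0,0,-40,0,0,0,0,0,-80,0,0,0,0,0,-120,0,0,0,0,0,-120,0,0,0], "hand": 1}}

```text
clock: 5.7
eef_pos: [0.6261, -0.2559, 0.2509]
ee_rot: [-1.769, 2.589, -0.014]
force: [0.1, 0.1, 0.2]
gripper_width: 0.0849
gripper_force: 0.0
```

```bash
python3 - <<'E'
from plan import *
s=arm.state();print(np.round(s['eef_pos'],3),s['clock'])
mv(w(-.14,0,.24),Rt(-1))
E
```

```text
[ 0.626 -0.256  0.251] 5.7
mm [ -1.  170.6   9.1] rot [-0.0109 -0.0002  0.0004]
```

Call:
{"fn": "carry_out", "kwargs": {"moves": [-1,40,0,0,0,0,-1,80,0,0,0,0,-1,120,3,0,0,0,-1,160,6,0,0,0,-1,170,9,-0.005,0,0,-1,170,9,-0.005,0,0,-1,170,9,-0.005,0,0], "hand": -0.05}}

```text
clock: 6.28
eef_pos: [0.4657, -0.1923, 0.2338]
ee_rot: [1.772, -2.592, -0.005]
force: [0.3, -0.7, 0.9]
gripper_width: 0.0404
gripper_force: 0.0
```

```bash
python3 - <<'E'
from plan import *
s=arm.state();print(np.round(s['eef_pos'],3),s['clock'],s['gripper_width'])
c=cam('wrist'); pickle.dump(c,open('c2.pkl','wb'))
im=cv2.resize(c['pixels'],(800,600),interpolation=cv2.INTER_CUBIC)
q=proj(c,np.array([w(-.115,-.035,.085),w(-.115,.035,.085),w(0,0,.085)]))*800/512;print(q.round())
cv2.imwrite('pics/w2.png',im)
E
```

```text
[ 0.466 -0.192  0.234] 6.2833 0.040386798990547465
[[349. 218.]
 [353. 321.]
 [177. 271.]]
```

View pics/w2.png

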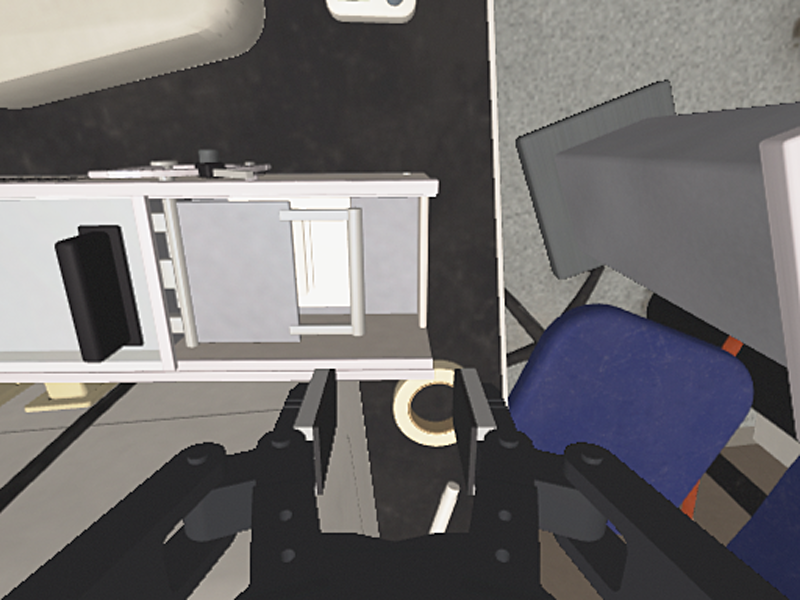

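The guard is open, with the rib at (90, 295). The flap's bar runs at x ≈ 356, from y 210 to 335, about 5 px in front of the prediction, or roughly 2.5 mm. I'll descend partway over it and triangulate its height.

```bash
python3 - <<'E'
from plan import *
mv(w(-.1175,0,.15),Rt(-1))
E
```

```text
mm [  0.1 -24.   83.6] rot [ 0.0038 -0.      0.0005]
```

Call:
{"fn": "carry_out", "kwargs": {"moves": [0,-10,30,0.004,0,0,0,-20,60,0.004,0,0,0,-24,83,0.004,0,0,0,-24,83,0.004,0,0,0,-24,83,0.004,0,0,0,-24,83,0.004,0,0]}}

```text
clock: 6.83
eef_pos: [0.4888, -0.2013, 0.1513]
ee_rot: [-1.773, 2.594, -0.0]
force: [-1.3, -0.6, 0.6]
gripper_width: 0.0406
gripper_force: 0.0
```

```bash
python3 - <<'E'
from plan import *
s=arm.state();print(np.round(s['eef_pos'],3),s['clock'])
c=cam('wrist'); pickle.dump(c,open('c3.pkl','wb'))
im=cv2.resize(c['pixels'],(800,600),interpolation=cv2.INTER_CUBIC)
cv2.imwrite('pics/w3.png',im)
g2=cv2.cvtColor(pickle.load(open('c2.pkl','rb'))['pixels'],cv2.COLOR_BGR2GRAY)
print(g2[173,215:240])
print((proj(c,np.array([w(-.1175,-.035,.085),w(-.1175,.035,.085)]))*800/512).round())
E
```

```text
[ 0.489 -0.201  0.151] 6.8333
[247 247 247 247 247 247 248 253 197 193 221 231 229 218 200 183 150 130
 191 191 189 189 190 190 190]
[[393. 245.]
 [393. 379.]]
```

View pics/w3.png

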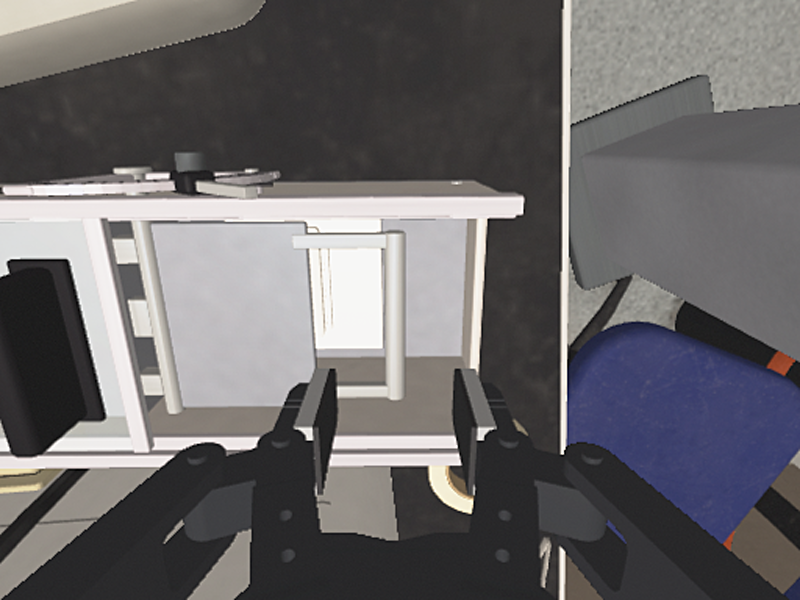

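In this view the bar is centred at x ≈ 396.5, with its ends at y 232 and 400. The finger gap is centred at x ≈ 395, so they line up.

```bash
python3 - <<'E'
from plan import *
a,b=[pickle.load(open(f,'rb')) for f in('c2.pkl','c3.pkl')];k=.64
for p,q in(((356,209),(396.5,231)),((356,335),(396.5,400)),((290,211),(293,235))):
    X=tri([(a,p[0]*k,p[1]*k),(b,q[0]*k,q[1]*k)]);d=X[:2]-np.array(P[:2]);c,s=np.cos(P[2]),np.sin(P[2])
    print(np.round([c*d[0]+s*d[1],-s*d[0]+c*d[1],X[2]],4))
mv(w(-.1185,0,.068),Rt(-1))
E
```

```text
[-0.119  -0.0402  0.0781]
[-0.1187  0.0401  0.0973]
[-0.0726 -0.0383  0.0767]
mm [ 0.1  1.5 83.7] rot [-0.001  -0.      0.0005]
```

Call:
{"fn": "carry_out", "kwargs": {"moves": [0,1.5,25,0,0,0,0,1.5,50,0,0,0,0,1.5,72,0,0,0,0,1.5,84,0,0,0,0,1.5,84,0,0,0,0,1.5,84,0,0,0]}}

```text
clock: 7.38
eef_pos: [0.487, -0.2006, 0.0673]
ee_rot: [1.773, -2.594, 0.0]
force: [-0.3, -0.2, 0.5]
gripper_width: 0.0408
gripper_force: 0.0
```

Call:
{"fn": "carry_out", "kwargs": {"moves": [0,0,0,0,0,0,0,0,0,0,0,0,0,0,0,0,0,0,0,0,0,0,0,0,0,0,0,0,0,0,0,0,0,0,0,0,0,0,0,0,0,0], "hand": -1, "newtons": 40}}

```text
clock: 7.97
eef_pos: [0.4888, -0.2013, 0.0678]
ee_rot: [-1.772, 2.592, -0.005]
force: [8.4, -2.6, -0.2]
gripper_width: 0.0081
gripper_force: 39.7
```

```bash
python3 - <<'E'
from plan import *
for th in(.1,.2,.3,.4,.5,.6,.7,.79): print(th,'y',round(-115*(1-np.cos(th)),1),'z',round(-115*np.sin(th),1))
E
```

```text
0.1 y -0.6 z -11.5
0.2 y -2.3 z -22.8
0.3 y -5.1 z -34.0
0.4 y -9.1 z -44.8
0.5 y -14.1 z -55.1
0.6 y -20.1 z -64.9
0.7 y -27.0 z -74.1
0.79 y -34.1 z -81.7
```

Call:
{"fn": "carry_out", "kwargs": {"moves": [0,-0.6,-11.5,0,0,0,0,-2.3,-22.8,0,0,0,0,-5.1,-34,0,0,0,0,-9.1,-44.8,0,0,0,0,-9.1,-44.8,0,0,0]}}

```text
clock: 8.38
eef_pos: [0.4985, -0.205, 0.1141]
ee_rot: [-1.771, 2.59, -0.008]
force: [12.9, -4.6, -7.9]
gripper_width: 0.0086
gripper_force: 40.6
```

Call:
{"fn": "carry_out", "kwargs": {"moves": [0,-5,-10.3,0,0,0,0,-11,-20.1,0,0,0,0,-14.4,-25,0,0,0,0,-17.9,-29.3,0,0,0,0,-17.9,-29.3,0,0,0,0,-17.9,-29.3,0,0,0]}}

```text
clock: 8.88
eef_pos: [0.5133, -0.2106, 0.1408]
ee_rot: [-1.772, 2.592, -0.002]
force: [12.8, -3.2, -14.6]
gripper_width: 0.0085
gripper_force: 39.4
```

```bash
python3 - <<'E'
from plan import *
s=arm.state();print(np.round(s['eef_pos'],3),s['clock'],s['gripper_width'])
cs={n:cam(n) for n in('wrist','scene')};pickle.dump(cs,open('c4.pkl','wb'))
a=cv2.resize(cs['wrist']['pixels'][60:170,0:300],(800,293),interpolation=cv2.INTER_CUBIC)
b=cv2.resize(cs['scene']['pixels'][184:244,264:424],(800,300),interpolation=cv2.INTER_CUBIC)
cv2.imwrite('pics/w4.png',np.vstack([a,b]))
E
```

```text
[ 0.513 -0.211  0.141] 8.8833 0.008508317518299368
```

View pics/w4.png

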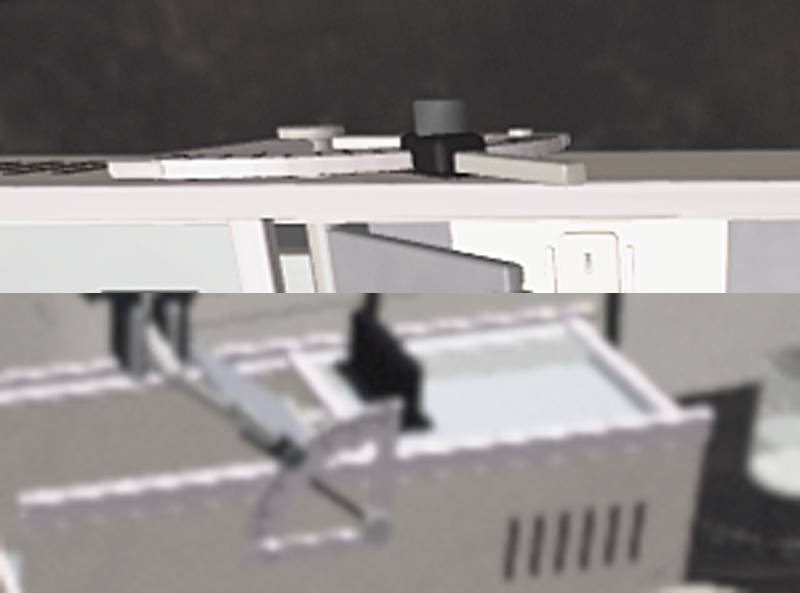

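The view shows the needle running from the hinge at (375, 522) to (305, 478), a bit below the pointer's line to the clamp at (290, 450). By arm motion the flap is at about 0.69. I'll measure the rest in close crops.

```bash
python3 - <<'E'
from plan import *
cs=pickle.load(open('c4.pkl','rb')); cs['side']=cam('side'); pickle.dump(cs,open('c4.pkl','wb'))
o=[]
for n in('scene','side'):
    c=cs[n]; h=proj(c,w(0,-.066,.085))[0]; t=proj(c,w(-.074,-.068,.16))[0]
    m=((h+t)/2).astype(int); x0,y0=m[0]-20,m[1]-20
    o.append(cv2.resize(c['pixels'][y0:y0+40,x0:x0+40],(400,400),interpolation=cv2.INTER_CUBIC))
    print(n,x0,y0,'hinge',((h-[x0,y0]+.5)*10).round())
    for th in(.65,.7,.75,.8,.85):
        print(th,[((proj(c,w(-r*np.cos(th),-.068,.085+r*np.sin(th)))[0]-[x0,y0]+.5)*10).round().tolist() for r in(.06,.105)])
cv2.imwrite('pics/w5.png',np.hstack(o))
E
```

```text
scene 303 196 hinge [357. 338.]
0.65 [[171.0, 230.0], [22.0, 142.0]]
0.7 [[180.0, 220.0], [37.0, 124.0]]
0.75 [[189.0, 210.0], [53.0, 106.0]]
0.8 [[198.0, 201.0], [70.0, 89.0]]
0.85 [[208.0, 192.0], [88.0, 73.0]]
side 240 250 hinge [355. 336.]
0.65 [[164.0, 210.0], [19.0, 107.0]]
0.7 [[172.0, 207.0], [32.0, 102.0]]
0.75 [[179.0, 205.0], [45.0, 98.0]]
0.8 [[188.0, 203.0], [59.0, 94.0]]
0.85 [[196.0, 202.0], [74.0, 91.0]]
```

View pics/w5.png

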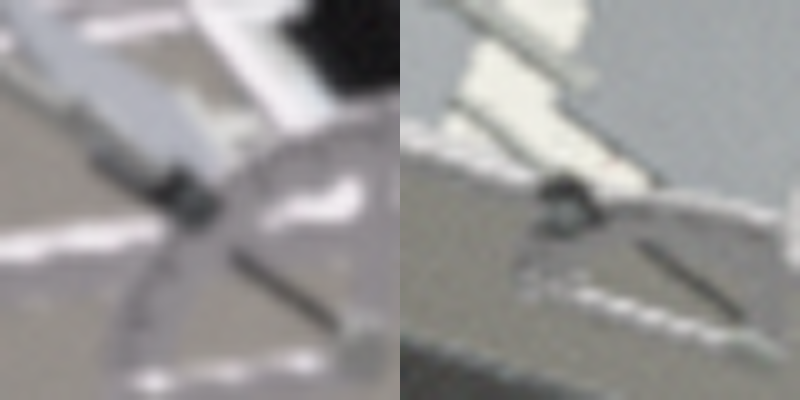

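The needle's slope is 0.757 in scene and 0.762 in side, against about 0.85 and 0.80 for the pointer. It therefore still needs about 0.05–0.1 rad. I'll raise it by 0.07.

Call:
{"fn": "carry_out", "kwargs": {"moves": [0,-1.7,-2,0,0,0,0,-3.5,-4,0,0,0,0,-5.2,-6,0,0,0,0,-5.2,-6,0,0,0,0,-5.2,-6,0,0,0,0,-5.2,-6,0,0,0]}}

```text
clock: 9.53
eef_pos: [0.5178, -0.2123, 0.1465]
ee_rot: [-1.773, 2.593, -0.001]
force: [9.6, -3.1, -13.6]
gripper_width: 0.0084
gripper_force: 39.2
```

```bash
python3 - <<'E'
from plan import *
s=arm.state();p=np.array(s['eef_pos']);print(p.round(4),s['clock'],'theta',np.arcsin((p[2]-.0678)/.115),np.arccos(1-np.hypot(*(p[:2]-[.4888,-.2013]))/.115),s['gripper_force'])
S=cam('scene')['pixels'];D=cam('side')['pixels'];W=cam('wrist')['pixels'];c0=pickle.load(open('c0.pkl','rb'))
r=lambda i,x,y:cv2.resize(i[y:y+40,x:x+40],(400,300) if 0 else (300,300),interpolation=cv2.INTER_CUBIC)
o=np.vstack([np.hstack([r(c0['scene']['pixels'],303,196),r(c0['side']['pixels'],240,250)]),np.hstack([r(S,303,196),r(D,240,250)])])
cv2.imwrite('pics/w6.png',o)
E
```

```text
[ 0.5178 -0.2123  0.1465] 9.5333 theta 0.7537097135731738 0.7516765194311311 39.15126979351044
```

View pics/w6.png

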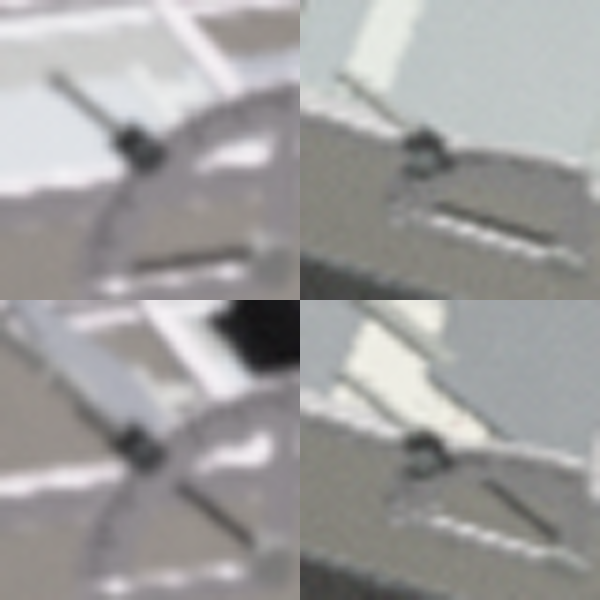

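Top row is the start and bottom row is now; scene is on the left and side on the right. The needle now points about at the clamp. The slope cues differ by about ±0.04 with opposite signs. I'll settle it by calibrating each camera on the needle's tip with the flap shut.

```bash
python3 - <<'E'
from plan import *
from scipy.optimize import least_squares
c0=pickle.load(open('c0.pkl','rb')); k=7.5
D={'scene':((303,196),(133,268),(178,185),(53,75)),'side':((240,250),(434-300,205),(487-300,182),(338-300,74))}
L=lambda r,th:w(-r*np.cos(th),-.068,.085+r*np.sin(th))
px=lambda o,p:np.array(o)+np.array(p)/k-.5
def res(q,full=False):
    tn,tp=q[:2];r=[]
    for i,(n,(o,a,b,t)) in enumerate(D.items()):
        c=c0[n];of=q[2+2*i:4+2*i]
        r+=[proj(c,L(.06,0))[0]+of-px(o,a),proj(c,L(.06,tn))[0]+of-px(o,b),proj(c,L(.105,tp))[0]+of-px(o,t)]
    return np.ravel(r)
s=least_squares(res,[.75,.79,0,0,0,0]);print(s.x.round(3));print(res(s.x).reshape(-1,2).round(2))
E
```

```text
[ 0.581  0.643  6.426 -1.952  6.2    0.792]
[[-0.14 -0.25]
 [-1.28 -2.21]
 [ 1.41  2.46]
 [ 0.31  0.35]
 [-3.21 -2.07]
 [ 2.89  1.72]]
```

The band (45–62 mm) hides the outer end of the needle, so its visible end is at about r = 45 mm.

```bash
python3 - <<'E'
from plan import *
from scipy.optimize import least_squares
c0=pickle.load(open('c0.pkl','rb')); k=7.5
D={'scene':((303,196),(133,268),(178,185),(53,75)),'side':((240,250),(434-300,205),(487-300,182),(338-300,74))}
L=lambda r,th:w(-r*np.cos(th),-.068,.085+r*np.sin(th))
px=lambda o,p:np.array(o)+np.array(p)/k-.5
def res(q,ro):
    tn,tp=q[:2];r=[]
    for i,(n,(o,a,b,t)) in enumerate(D.items()):
        c=c0[n];of=q[2+2*i:4+2*i]
        r+=[proj(c,L(ro,0))[0]+of-px(o,a),proj(c,L(ro,tn))[0]+of-px(o,b),proj(c,L(.105,tp))[0]+of-px(o,t)]
    return np.ravel(r)
for ro in(.043,.045,.047):
    s=least_squares(res,[.75,.79,0,0,0,0],args=(ro,));print(ro,s.x.round(3),s.cost.round(2));print(np.abs(s.fun).max().round(2))
E
```

```text
0.043 [ 0.802  0.781 -0.212  0.067  0.152 -0.467] 3.44
1.24
0.045 [ 0.772  0.764  0.578 -0.139  0.878 -0.297] 3.38
1.44
0.047 [ 0.744  0.747  1.367 -0.354  1.602 -0.133] 3.86
1.65
```

Needle and pointer agree to within about 0.02 rad, and the flap is held still with a 39 N grip. I'll hand it in.

```bash
python3 -c "
from cell import arm
print(arm.state()['gripper_force'],arm.sign_off())"
```

```text
the job is handed in; nothing more can be done
39.14578557014465 None
```

The job is handed in, but no verdict came back: the guard was slid back to its end stop, and the gripper is holding the flap still at about 0.75 rad, within about 0.02–0.04 rad of the set pointer by my measurements (limit 0.087).

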